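Set the microscope lamp to step four and switch it on

ROBOT

A 6-joint arm with a two-finger parallel gripper is mounted at the origin on the work surface. World frame = base frame: x ahead of the robot, y to its left, z up, the work surface at z = 0. Lengths are in m, angles in rad, forces in N, time in s.
With the tool pointing down it reaches from about 0.35 to 0.975 m from the base axis. Payload 4.9 kg.
Tool frame: the origin (TCP) lies midway between the tips of the shut fingers; the grasp point (between the pads) lies 19 mm behind it; z points along the fingers, y is the line along which they close (so a half turn about z gives the same grasp; the last joint's range is limited). The gripper opens to 85 mm and grips with 20 to 120 N. Pads are 22 mm wide; open, the fingers measure 114 mm over their backs; the gripper's body (76 mm by 85 mm) begins 54 mm behind the grasp point. The pads swing forward as they close: fully open they stand 13 mm farther back than shut.
Start: joints at [1.149, 0.053, 1.613, -0, 1.476, -0.119], TCP at [0.186, 0.597, 0.231] pointing down, gripper open.
Joint ranges: [-3.01, 3.01], [-1.01, 2.22], [0.06, 2.58], [-1.02, 4.17], [0.09, 2.62], [-3.14, 3.14]. Speed limits (rad/s): [2.57, 2.57, 3.14, 3.14, 3.14, 3.14].

INTERFACE

Orientations are given as a rotation vector (axis times angle).
In Python, from station import ctrl gives the robot as it stands.
- The arm moves only by the tool carry_out, never from a script. Its argument "moves" is a list of rows, each an object of numbers: "x", "y", "z": the shift along the tool's x, y, z in units of 25 mm (1.0 is 25 mm); "turn": the turn about the tool's z in rad. In form: [{"x": .., "y": .., "z": .., "turn": ..}, ...]. A call has exactly 8 rows; each row shifts and turns the commanded pose from where the row before left it, along the tool's axes as they then stand; what a row does not reach is not made up. A row lasts 1/10 s, in which the tool goes at most 50 mm and 8.59 degrees, less where a joint would pass 70% of its speed; a pose out of reach is approached as far as the arm can. A call is refused whole if a number of a shift passes 1 or a number of a turn 0.15, either way. A call with a gripper value outside its range is refused whole. "grip" is the finger opening in mm, from 0 to 85.4, set as the call begins (left out, the last holds). The fingers move at their own pace and stop on an object; "newtons" is the grip in N (left out, the last holds). Time passes only in rows, so rows that do not move let the fingers close, or fill a call up. It gives the time, the measured TCP pose, the force, the opening and the grip force at its end, in the units of the state.
- ctrl.get_obs(): the state, without advancing time (a new reading comes with each control period).
- ctrl.get_image(name): name is "side" or "top" or "wrist"; returns the picture (420x560x3 uint8, red, green, blue); there is no depth.
- ctrl.calibration(name): a dict with "fx", "fy", "cx", "cy" (pixels), "k1" (the pictures are not rectified: a ray, as slopes to the right and down, at radius r is drawn at 1 + k1 r^2 times it, then the intrinsics apply), "R" (3x3) and "t" (3): a world point X has camera coordinates R X + t; the wrist camera has in their place "T_tool_cam" (4x4, takes a point from camera to tool coordinates, whose origin is the TCP and whose axes are the flange's). Camera axes: x right, y down, z forward; pixel columns grow to the right and rows downward; lengths in m; the calibration is good to about 2 mm. A picture is of the moment at which its call begins: read the wrist's pose just before it. calibration takes no time and is no camera call.
- ctrl.finish_job(): hands the job in; it is judged then, once.
Trained networks look in the newest picture that a camera, given by its name, has taken for a name from the list of things; names that differ only in an ending like _2 or _b are one class to them, and where a whole thing is asked for, a point or a joint stands for the part that bears it (a point fixed in the world has none). Each returns a list of dicts, best first, with "confidence" (0 to 1); they miss things now and then, are a little off and sometimes report something else, mostly with a low value. They report only what shows in the picture. A call takes as long as a camera call.
- ctrl.look_for(camera, query): "rect" ([left, top, width, height] in pixels, round what is visible of it).
- ctrl.mark_of(camera, query): "pixel" ([column, row] in pixels: a listed point, or the origin of a listed thing).
The state is a dict: "t": time; "q": joint angles; "dq": joint speeds; "effort": joint torques, N m; "tool_pos": TCP position; "tool_rot": TCP orientation; "contact_force": force on the tool from outside, world axes, zero at the start; "wrist_torque": the same for the moment, N m; "opening": finger opening in m; "grip_force": force on a finger pad.
Only numpy, scipy, OpenCV 4.12 (cv2) and the standard library are available. Lean on these libraries where they do the work, as an engineer would, in place of code of your own. Each camera call takes 0.05 s, during which the arm holds its last target. There are 200 camera calls.

TASK

Set the microscope lamp to step four and switch it on: with a fingertip, push the console's pointer lever round, click by click, until it rests pointing at the fourth bar clockwise from the round dot (the dot is off and is not counted); only then press the round push-button fully down and let it go. Push gently and never pinch the lever; do not lift the console or shove it about, and leave the jar, the dish and the slide box alone.

Things in the scene. Friction and masses are not known exactly. Their poses are not given: they have to be found in the camera images.
- console: cream lamp console, a flat box 150 mm deep (x) by 250 mm wide (y) by 65 mm high, about 0.9 kg, loose on four rubber feet; a shove over about 5 N slides it. Origin at the centre of its underside, z up; the front (-x) has seven dark vent slots and roughly faces the robot. Dial on the left half of the top (+y), push-button on the right half (-y).
- dial_centre (a point): point on the console's flat top face (65 mm above the bench) on the selector's vertical axis; axes as the console's (x to its back, y to its left, z up). A grey disc of 60 mm radius round it carries seven dark marks 52 mm from the axis, 45 degrees apart: a round dot (off), then clockwise six radial bars, steps 1 to 6. Step 3 points to +x (straight back), step 4 far right.
- off_dot (a point): the round dot (off, 9 mm across) on the top face, 52 mm from the dial's centre, near left: 135 degrees counter-clockwise from the console's +x as seen from above; axes as the console's
- selector (a joint): angle of the pointer lever in rad, clockwise seen from above: 0 = at the dot, pi/4 more for each bar, step 4 = 3.14, end stop just past step 6 = 4.71. A sprung ball clicks it into each mark: 1 to 2 N at 35 mm from the axis turns it; past half-way between two marks it snaps on to the next by itself and stays. It starts at or near the dot, step 1 or step 2 (rarely hung between two).
- lever_hub (a point): point on the selector's axis, 15 mm above the top face; x along the lever to its pointing end, z up. Black hub of 19 mm radius, 13 mm high; black lever 14 mm wide (9 mm at the tip), its top 29 mm above the top face, from 18 mm behind the axis to 41 mm in front, with a white line on top along the pointing end.
- lever_tip (a point): middle of the lever's pointing end face, 41 mm from the axis and 15 mm above the top face; its x axis points outwards along the lever, z up
- button (a joint): travel of the push-button in m: 0 up, 0.006 fully down; a spring lifts it again; fully down takes 5 N
- button_top (a point): centre of the top of the grey round push-button cap, 28 mm across, standing in a black round housing on the top face at the right of the console, 140 mm to the console's -y of the selector's axis; pressed straight down
- jar_mid (a point): centre of an amber jar, 48 mm across, 75 mm high, standing loose 90 mm or more left of the selector's axis; bystander
- dish_mid (a point): centre of a glass dish, 90 mm across, 18 mm high, standing loose right of the console; bystander
- slidebox_mid (a point): centre of a black slide box, 60 by 100 by 35 mm high, standing loose behind the console; bystander

How it is judged:
On the way, in this order (a step that is already met when the one before it is completed fails the run):
1. the lever rests at step four (value of joint selector between 2.98 and 3.3 rad and velocity of joint selector between -0.3 and 0.3 rad/s), for 0.3 s.
2. the push-button is pressed down with the lever at step four (value of joint button above 0.0045 m and value of joint selector between 2.98 and 3.3 rad), for 0.02 s.
At the end, for the whole second after the job is handed in: The lever points at step four (within 0.16 rad), the button has come up again, the console stands flat within 40 mm of where it was, and the jar, dish and slide box are within 30 mm of where they were (value of joint selector between 2.98 and 3.3 rad and value of joint button below 0.0015 m and height (world z) of console below 0.005 m and angle between console's own z axis and vertical below 0.05 rad and distance of console from where it was at the start of the episode below 0.04 m and linear speed of console below 0.02 m/s and distance of each of jar_mid, dish_mid, slidebox_mid from where it was at the start of the episode below 0.03 m); the robot touches nothing.
It fails at once if the button is pressed while the lever is not at step four (value of joint button above 0.003 m and (value of joint selector below 2.9 rad or value of joint selector above 3.38 rad)).
It fails at once if the lever is pinched or forced (more than 18 N) (contact force between the fingers and selector above 18 N).
It fails at once if the console is lifted or tipped (height (world z) of console above 0.01 m or angle between console's own z axis and vertical above 0.1 rad).
It fails at once if the console is shoved more than 40 mm (distance of console from where it was at the start of the episode above 0.04 m).
It fails at once if a bystander is knocked or carried off (distance of any of jar_mid, dish_mid, slidebox_mid from where it was at the start of the episode above 0.03 m).
It also fails if it takes over 58 s, if anything falls off the work surface, if the arm or the gripper's body presses on something with over 40 N, if the wrist force passes 120 N, or if a joint passes its speed limit or range.

## Working session

There is one attempt and no reset: what is moved stays moved. The work goes in short steps, Python scripts to look and compute and a tool call to move; the robot and the scene stay as the last step left them, time stands still between calls to the robot, and variables do not carry over. Pictures are saved under pics/ and viewed, at most 10 in all, crops included, and the job is handed in when it is done.

Besides the shell and the picture viewer there is one more tool, called by a JSON object that holds its "op" and its "data". carry_out: Moves the arm, as the interface text tells. Its arguments: {"type":"object","properties":{"moves":{"type":"array"},"grip":{"type":"number"},"newtons":{"type":"number"}},"required":["moves"]}

```bash
mkdir -p pics; cat > h.py <<'E'
import numpy as np, cv2
from station import ctrl
def ray(name,px):
    c=ctrl.calibration(name)
    d=np.array([(px[0]-c['cx'])/c['fx'],(px[1]-c['cy'])/c['fy']]);u=d.copy()
    for _ in range(20): u=d/(1+c['k1']*(u@u))
    v=np.array([u[0],u[1],1.])
    if 'T_tool_cam' in c:
        o=ctrl.get_obs();T=np.array(c['T_tool_cam']);R=cv2.Rodrigues(np.array(o['tool_rot'],float))[0]
        return R@T[:3,3]+o['tool_pos'],R@T[:3,:3]@v
    R=np.array(c['R']);return -R.T@np.array(c['t']),R.T@v
def at_z(name,px,z):
    o,v=ray(name,px);return o+v*(z-o[2])/v[2]
def save(name,f): 
    im=ctrl.get_image(name);cv2.imwrite('pics/'+f,im[:,:,::-1]);return im
E
python3 - <<'E'
from h import *
np.set_printoptions(precision=4,suppress=True)
a=save('top','top.png');b=save('side','side.png')
cv2.imwrite('pics/both.png',cv2.resize(np.hstack([a,b])[:,:,::-1],(800,300)))
for n,z in [('dial_centre',.065),('off_dot',.065),('lever_hub',.08),('lever_tip',.08),('button_top',.085),('jar_mid',.037),('dish_mid',.009),('slidebox_mid',.017),('console',0)]:
  for cam in ('top','side'):
    for r in ctrl.mark_of(cam,n)[:1]: print(n,cam,r['confidence'],np.array(r['pixel']),at_z(cam,r['pixel'],z))
o=ctrl.get_obs();print(o['t'],cv2.Rodrigues(np.array(o['tool_rot']))[0],o['tool_pos'])
E
```

```text
dial_centre top 0.59 [257.2 226.4] [0.5745 0.0912 0.065 ]
dial_centre side 0.79 [243.5 217.2] [0.5709 0.0937 0.065 ]
off_dot top 0.69 [235.7 232.6] [0.5606 0.1418 0.065 ]
off_dot side 0.86 [224.1 207.7] [0.5562 0.1457 0.065 ]
lever_hub top 0.81 [254.5 225.5] [0.5764 0.0961 0.08  ]
lever_hub side 0.62 [247.1 208.7] [0.5837 0.0968 0.08  ]
lever_tip top 0.49 [249.1 211.1] [0.6097 0.1083 0.08  ]
lever_tip side 0.57 [255.6 202.3] [0.6105 0.1021 0.08  ]
button_top top 0.58 [313.4 247.5] [ 0.5246 -0.0378  0.085 ]
button_top side 0.69 [266.4 253.6] [ 0.5321 -0.035   0.085 ]
jar_mid top 0.83 [218.3 198.2] [0.6448 0.1879 0.037 ]
jar_mid side 0.9 [245.7 189.6] [0.6502 0.196  0.037 ]
dish_mid top 0.88 [351.9 267. ] [ 0.4725 -0.1365  0.009 ]
dish_mid side 0.66 [275.2 329. ] [ 0.4721 -0.1346  0.009 ]
slidebox_mid top 0.68 [316.2 188.9] [ 0.6661 -0.0517  0.017 ]
slidebox_mid side 0.97 [321.  247.9] [ 0.6708 -0.046   0.017 ]
console top 0.69 [284.3 232.5] [0.5597 0.0289 0.    ]
console side 0.91 [254.3 254.9] [0.5574 0.0411 0.    ]
1.0 [[-0.9545  0.2982 -0.    ]
 [ 0.2982  0.9545 -0.0001]
 [ 0.     -0.0001 -1.    ]] [0.1863 0.5965 0.2313]
```

View pics/top.png

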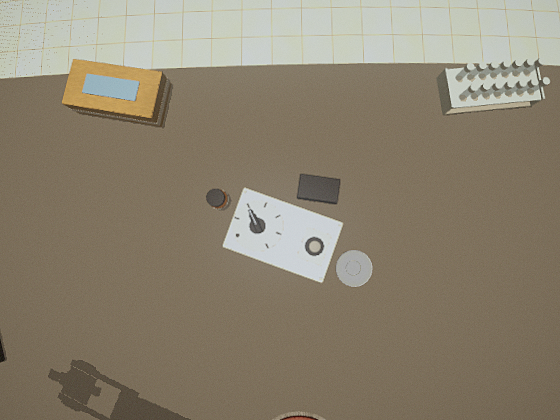

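The top view shows the console yawed about -21°. The dot is at (236,236), the step 2 bar at (249,205), the step 4 bar at (278,216) and the button at (314,246). The lever points at about step 2. I'm moving to hover on its counter-clockwise side with the fingers shut.

{"op": "carry_out", "data": {"moves": [{"x": -0.88, "y": -0.53}, {"x": -0.88, "y": -0.53}, {"x": -0.88, "y": -0.53}, {"x": -0.88, "y": -0.53}, {"x": -0.88, "y": -0.53}, {"x": -0.88, "y": -0.53}, {"x": -0.88, "y": -0.53}, {"x": -0.88, "y": -0.53}], "grip": 0}}

```text
validation failed for argument at $.mo...
```

{"op": "carry_out", "data": {"moves": [{"x": -0.88, "y": -0.53}, {"x": -0.88, "y": -0.53}, {"x": -0.88, "y": -0.53}, {"x": -0.88, "y": -0.53}, {"x": -0.88, "y": -0.53}, {"x": -0.88, "y": -0.53}, {"x": -0.88, "y": -0.53}, {"x": -0.88, "y": -0.53}]}}

```text
validation failed for argument at $.mo...
```

{"op": "carry_out", "data": {"moves": [{"x": -0.88, "y": -0.53}, {"x": -0.88, "y": -0.53}, {"x": -0.88, "y": -0.53}, {"x": -0.88, "y": -0.53}, {"x": -0.88, "y": -0.53}, {"x": -0.88, "y": -0.53}, {"x": -0.88, "y": -0.53}, {"x": -0.88, "y": -0.53}]}}

```text
validation failed for argument at $.mo...
```

{"op": "carry_out", "data": {"moves": [{"turn": 0.11}, {"turn": 0.11}, {"turn": 0.11}, {"turn": 0.11}, {"turn": 0.11}, {"turn": 0.11}, {"turn": 0.11}, {"turn": 0.11}]}}

```text
validation failed for argument at $.mo...
```

```bash
python3 - <<'E'
from h import *
np.set_printoptions(precision=4,suppress=True)
save('wrist','w1.png')
for n,z in [('dial_centre',.065),('off_dot',.065),('lever_hub',.08),('lever_tip',.08),('button_top',.085)]:
    for r in ctrl.mark_of('wrist',n)[:1]: print(n,r['confidence'],np.array(r['pixel']),at_z('wrist',r['pixel'],z))
o=ctrl.get_obs();print(o['t'],o['q'],cv2.Rodrigues(np.array(o['tool_rot']))[0],o['tool_pos'])
E
```

```text
1.3 [ 1.149   0.0527  1.6129  0.      1.476  -0.119 ] [[-0.9545  0.2982 -0.    ]
 [ 0.2982  0.9545  0.    ]
 [ 0.      0.     -1.    ]] [0.1863 0.5966 0.2313]
```

View pics/w1.png

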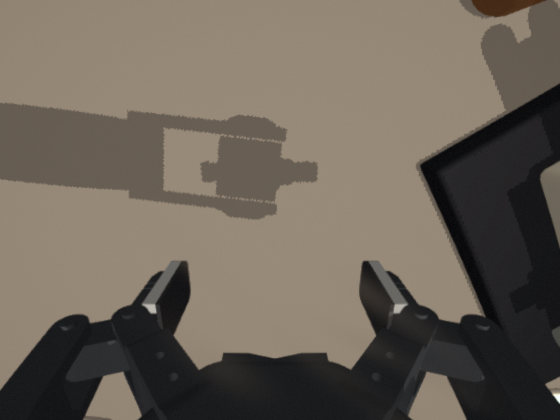

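The moves were refused because every row needs all four keys. The wrist picture only shows the start area: bare bench, the gripper's shadow and a dark tray. I'll resend with full rows.

{"op": "carry_out", "data": {"moves": [{"x": -0.88, "y": -0.53, "z": 0, "turn": 0}, {"x": -0.88, "y": -0.53, "z": 0, "turn": 0}, {"x": -0.88, "y": -0.53, "z": 0, "turn": 0}, {"x": -0.88, "y": -0.53, "z": 0, "turn": 0}, {"x": -0.88, "y": -0.53, "z": 0, "turn": 0}, {"x": -0.88, "y": -0.53, "z": 0, "turn": 0}, {"x": -0.88, "y": -0.53, "z": 0, "turn": 0}, {"x": -0.88, "y": -0.53, "z": 0, "turn": 0}], "grip": 0}}

```text
t: 2.1
tool_pos: [0.3234, 0.4421, 0.2315]
tool_rot: [0.474, 3.105, 0.0]
contact_force: [-0.2, -0.6, -1.2]
opening: -0.0003
grip_force: 0.0
```

{"op": "carry_out", "data": {"moves": [{"x": -0.88, "y": -0.53, "z": 0, "turn": 0}, {"x": -0.88, "y": -0.53, "z": 0, "turn": 0}, {"x": -0.88, "y": -0.53, "z": 0, "turn": 0}, {"x": -0.88, "y": -0.53, "z": 0, "turn": 0}, {"x": -0.88, "y": -0.53, "z": 0, "turn": 0}, {"x": -0.88, "y": -0.53, "z": 0, "turn": 0}, {"x": -0.88, "y": -0.53, "z": 0, "turn": 0}, {"x": -0.88, "y": -0.53, "z": 0, "turn": 0}]}}

```text
t: 2.9
tool_pos: [0.4598, 0.2884, 0.2314]
tool_rot: [0.474, 3.105, 0.0]
contact_force: [0.7, 0.4, -0.2]
opening: -0.0001
grip_force: 0.0
```

{"op": "carry_out", "data": {"moves": [{"x": -0.88, "y": -0.53, "z": 0, "turn": 0}, {"x": -0.88, "y": -0.53, "z": 0, "turn": 0}, {"x": -0.88, "y": -0.53, "z": 0, "turn": 0}, {"x": -0.88, "y": -0.53, "z": 0, "turn": 0}, {"x": -0.88, "y": -0.53, "z": 0, "turn": 0}, {"x": -0.88, "y": -0.53, "z": 0, "turn": 0}, {"x": -0.88, "y": -0.53, "z": 0, "turn": 0}, {"x": -0.88, "y": -0.53, "z": 0, "turn": 0}]}}

```text
t: 3.7
tool_pos: [0.5962, 0.1347, 0.2313]
tool_rot: [0.474, 3.106, 0.0]
contact_force: [-0.4, 0.1, 0.2]
opening: -0.0001
grip_force: 0.0
```

{"op": "carry_out", "data": {"moves": [{"x": 0, "y": 0, "z": 0, "turn": 0.11}, {"x": 0, "y": 0, "z": 0, "turn": 0.11}, {"x": 0, "y": 0, "z": 0, "turn": 0.11}, {"x": 0, "y": 0, "z": 0, "turn": 0.11}, {"x": 0, "y": 0, "z": 0, "turn": 0.11}, {"x": 0, "y": 0, "z": 0, "turn": 0.11}, {"x": 0, "y": 0, "z": 0, "turn": 0.11}, {"x": 0, "y": 0, "z": 0, "turn": 0.11}]}}

```text
t: 4.5
tool_pos: [0.5955, 0.1356, 0.2313]
tool_rot: [1.757, 2.604, 0.0]
contact_force: [-0.2, 0.1, -0.8]
opening: 0.0001
grip_force: 0.0
```

```bash
python3 - <<'E'
from h import *
np.set_printoptions(precision=4,suppress=True)
save('wrist','w2.png')
for n,z in [('dial_centre',.065),('off_dot',.065),('lever_hub',.08),('lever_tip',.08),('button_top',.085)]:
    for r in ctrl.mark_of('wrist',n)[:1]: print(n,r['confidence'],np.array(r['pixel']),at_z('wrist',r['pixel'],z))
o=ctrl.get_obs();print(o['t'],o['q'],cv2.Rodrigues(np.array(o['tool_rot']))[0],o['tool_pos'],o['opening'])
E
```

```text
dial_centre 0.88 [243.4 216.8] [0.5772 0.0926 0.065 ]
off_dot 0.9 [238.6 170.9] [0.5547 0.1386 0.065 ]
lever_hub 0.58 [244.7 222.2] [0.5802 0.0931 0.08  ]
lever_tip 0.63 [280.6 220. ] [0.6142 0.1097 0.08  ]
button_top 0.82 [166.3 307.8] [ 0.5324 -0.0397  0.085 ]
4.8 [ 0.1021  0.0194  1.6471 -0.      1.4751 -0.2874] [[-0.3797  0.9251  0.    ]
 [ 0.9251  0.3797 -0.    ]
 [-0.     -0.     -1.    ]] [0.5955 0.1356 0.2313] 0.00038231958253028225
```

View pics/w2.png

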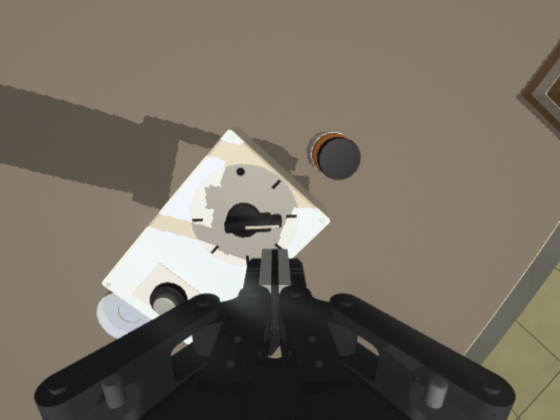

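The wrist view has the dot at (240,171), with step 1 at (277,184), step 2 at (291,216), step 3 at (279,245) and step 4 at (248,260). The lever lies at step 2. Descending beside it now.

{"op": "carry_out", "data": {"moves": [{"x": 0, "y": 0, "z": 0.75, "turn": 0}, {"x": 0, "y": 0, "z": 0.75, "turn": 0}, {"x": 0, "y": 0, "z": 0.75, "turn": 0}, {"x": 0, "y": 0, "z": 0.75, "turn": 0}, {"x": 0, "y": 0, "z": 0.75, "turn": 0}, {"x": 0, "y": 0, "z": 0.75, "turn": 0}, {"x": 0, "y": 0, "z": 0.75, "turn": 0}, {"x": 0, "y": 0, "z": 0.75, "turn": 0}]}}

```text
t: 5.6
tool_pos: [0.5956, 0.1356, 0.0806]
tool_rot: [1.75, 2.609, 0.0]
contact_force: [0.6, -0.3, 0.1]
opening: 0.0001
grip_force: 0.0
```

{"op": "carry_out", "data": {"moves": [{"x": -0.06, "y": 0, "z": 0, "turn": 0}, {"x": -0.06, "y": 0, "z": 0, "turn": 0}, {"x": -0.06, "y": 0, "z": 0, "turn": 0}, {"x": -0.06, "y": 0, "z": 0, "turn": 0}, {"x": -0.06, "y": 0, "z": 0, "turn": 0}, {"x": -0.06, "y": 0, "z": 0, "turn": 0}, {"x": -0.06, "y": 0, "z": 0, "turn": 0}, {"x": -0.06, "y": 0, "z": 0, "turn": 0}]}}

```text
t: 6.4
tool_pos: [0.6001, 0.1243, 0.0814]
tool_rot: [1.751, 2.608, 0.0]
contact_force: [-0.4, 0.7, -1.3]
opening: -0.0002
grip_force: 0.0
```

```bash
cat > st.py <<'E'
from h import *
import sys
np.set_printoptions(precision=4,suppress=True)
C=np.array([.577,.093])
im=save('wrist',sys.argv[1])
for cam in ('wrist','top'):
  if cam=='top': ctrl.get_image('top')
  for n,z in [('dial_centre',.065),('lever_hub',.08),('lever_tip',.08),('off_dot',.065),('button_top',.085)]:
    for r in ctrl.mark_of(cam,n)[:1]: print(cam,n,r['confidence'],np.array(r['pixel']),at_z(cam,r['pixel'],z))
o=ctrl.get_obs();R=cv2.Rodrigues(np.array(o['tool_rot']))[0];p=np.array(o['tool_pos'])
print(o['t'],p,'y ang',np.degrees(np.arctan2(R[1,1],R[0,1])),'rel axis in tool mm',1e3*(R.T[:2,:2]@(p[:2]-C)),o['contact_force'])
E
python3 st.py w3.png
```

```text
wrist dial_centre 0.94 [219.9 283.7] [0.5784 0.0915 0.065 ]
wrist lever_hub 0.76 [217.  296.7] [0.5788 0.093  0.08  ]
wrist off_dot 0.59 [209.5 199.5] [0.5555 0.1406 0.065 ]
top dial_centre 0.92 [257.4 225.4] [0.5769 0.0907 0.065 ]
top lever_hub 0.43 [256.1 226.5] [0.574  0.0924 0.08  ]
top off_dot 0.68 [237.4 238.8] [0.5461 0.1378 0.065 ]
top button_top 0.5 [314.8 246.3] [ 0.5272 -0.0411  0.085 ]
7.0 [0.6    0.1245 0.0813] y ang 22.233089150415033 rel axis in tool mm [20.445  33.2554] [-0.4105  0.0806  0.9966]
```

View pics/w3.png

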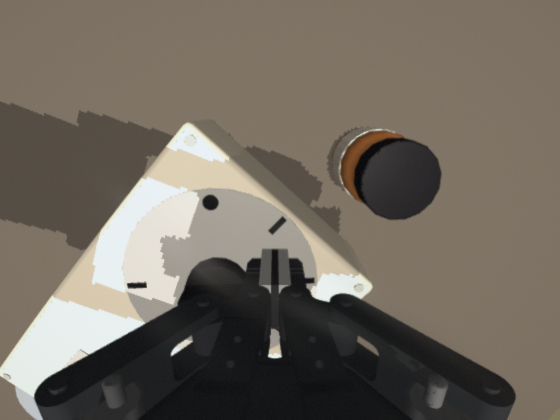

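The finger, at about (275,265), is beside the lever, which is hidden behind it; the dot is at (210,202) and the jar is clear at (395,175). Now I orbit clockwise about the dial axis.

{"op": "carry_out", "data": {"moves": [{"x": -0.068, "y": 0.039, "z": 0, "turn": 0.05}, {"x": -0.068, "y": 0.039, "z": 0, "turn": 0.05}, {"x": -0.068, "y": 0.039, "z": 0, "turn": 0.05}, {"x": -0.068, "y": 0.039, "z": 0, "turn": 0.05}, {"x": -0.068, "y": 0.039, "z": 0, "turn": 0.05}, {"x": -0.068, "y": 0.039, "z": 0, "turn": 0.05}, {"x": -0.068, "y": 0.039, "z": 0, "turn": 0.05}, {"x": -0.068, "y": 0.039, "z": 0, "turn": 0.05}]}}

```text
t: 7.8
tool_pos: [0.6107, 0.1135, 0.0814]
tool_rot: [-2.236, -2.205, -0.002]
contact_force: [0.2, 1.7, -0.2]
opening: 0.0001
grip_force: 1.0
```

{"op": "carry_out", "data": {"moves": [{"x": -0.068, "y": 0.039, "z": 0, "turn": 0.05}, {"x": -0.068, "y": 0.039, "z": 0, "turn": 0.05}, {"x": -0.068, "y": 0.039, "z": 0, "turn": 0.05}, {"x": -0.068, "y": 0.039, "z": 0, "turn": 0.05}, {"x": -0.068, "y": 0.039, "z": 0, "turn": 0.05}, {"x": -0.068, "y": 0.039, "z": 0, "turn": 0.05}, {"x": -0.068, "y": 0.039, "z": 0, "turn": 0.05}, {"x": -0.068, "y": 0.039, "z": 0, "turn": 0.05}]}}

```text
t: 8.6
tool_pos: [0.6156, 0.0981, 0.0813]
tool_rot: [2.631, 1.717, 0.0]
contact_force: [0.1, 0.0, 0.2]
opening: 0.0003
grip_force: 0.0
```

```bash
python3 st.py w4.png; python3 - <<'E'
import sys;sys.path.insert(0,'.')
from h import *
im=np.ascontiguousarray(ctrl.get_image('top')[170:300,180:380,::-1]);s=ctrl.get_image('side')[150:300,170:370,::-1]
cv2.imwrite('pics/c4.png',np.vstack([cv2.resize(im,(400,260),interpolation=2),cv2.resize(s,(400,300),interpolation=2)]))
E
```

```text
wrist dial_centre 0.85 [223.2 283.3] [0.5787 0.091  0.065 ]
wrist lever_hub 0.85 [216.8 296.3] [0.5781 0.0925 0.08  ]
wrist off_dot 0.76 [154.2 227.5] [0.5585 0.1401 0.065 ]
top dial_centre 0.92 [256.1 223.1] [0.5823 0.0937 0.065 ]
top lever_hub 0.53 [254.7 222.3] [0.5837 0.0956 0.08  ]
top off_dot 0.65 [235.6 231.3] [0.5637 0.142  0.065 ]
top button_top 0.4 [315.8 246. ] [ 0.5279 -0.0433  0.085 ]
9.2 [0.6156 0.0982 0.0813] y ang -23.594423482161787 rel axis in tool mm [20.228  33.2478] [-0.6727  0.0453  0.4056]
```

View pics/c4.png

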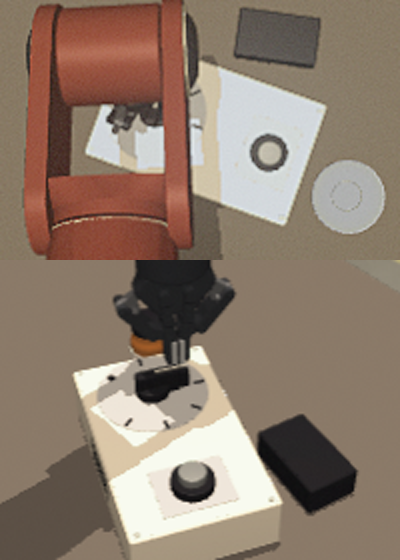

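The side view shows the lever pointing along +x at (190,378) in the crop, which is step 3, with the finger just behind it. Carrying on to step 4.

{"op": "carry_out", "data": {"moves": [{"x": -0.068, "y": 0.039, "z": 0, "turn": 0.05}, {"x": -0.068, "y": 0.039, "z": 0, "turn": 0.05}, {"x": -0.068, "y": 0.039, "z": 0, "turn": 0.05}, {"x": -0.068, "y": 0.039, "z": 0, "turn": 0.05}, {"x": -0.068, "y": 0.039, "z": 0, "turn": 0.05}, {"x": -0.068, "y": 0.039, "z": 0, "turn": 0.05}, {"x": -0.068, "y": 0.039, "z": 0, "turn": 0.05}, {"x": -0.068, "y": 0.039, "z": 0, "turn": 0.05}]}}

```text
t: 10.1
tool_pos: [0.6151, 0.0828, 0.0814]
tool_rot: [2.919, 1.161, 0.002]
contact_force: [2.1, -0.6, -0.9]
opening: -0.0003
grip_force: 0.8
```

{"op": "carry_out", "data": {"moves": [{"x": -0.068, "y": 0.039, "z": 0, "turn": 0.05}, {"x": -0.068, "y": 0.039, "z": 0, "turn": 0.05}, {"x": -0.068, "y": 0.039, "z": 0, "turn": 0.05}, {"x": 0, "y": 0, "z": 0, "turn": 0}, {"x": 0, "y": 0, "z": 0, "turn": 0}, {"x": 0, "y": 0, "z": 0, "turn": 0}, {"x": 0, "y": 0, "z": 0, "turn": 0}, {"x": 0, "y": 0, "z": 0, "turn": 0}]}}

```text
t: 10.9
tool_pos: [0.6126, 0.0772, 0.0813]
tool_rot: [-2.997, -0.942, 0.0]
contact_force: [-0.5, -0.1, 0.1]
opening: 0.0001
grip_force: 0.0
```

```bash
python3 st.py w5.png|tail -3; python3 - <<'E'
import sys;sys.path.insert(0,'.')
from h import *
im=cv2.imread('pics/w5.png');s=ctrl.get_image('side')[150:300,170:370,::-1]
cv2.imwrite('pics/c5.png',np.hstack([cv2.resize(im,(400,300)),cv2.resize(s,(400,300),interpolation=2)]))
E
```

```text
top off_dot 0.81 [237.4 233.3] [0.559  0.1378 0.065 ]
top button_top 0.44 [317.2 247.6] [ 0.5242 -0.0464  0.085 ]
11.5 [0.6126 0.0771 0.0813] y ang -55.122099183163044 rel axis in tool mm [20.0969 33.3886] [-0.1522  1.0953 -0.5362]
```

View pics/c5.png

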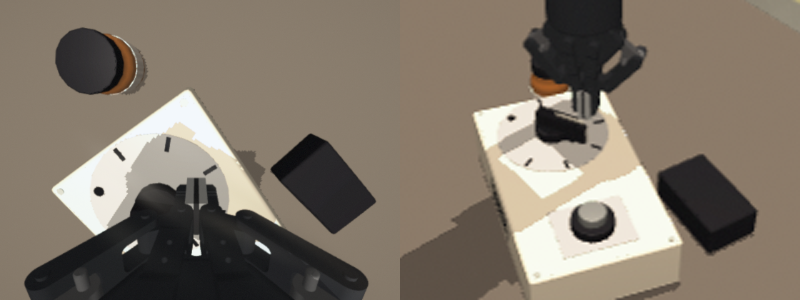

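The contact force peaked at 2.1 N and then dropped to zero, and the lever now points at about (588,135), towards the step 4 bar at (597,148). Backing off and rising to check.

{"op": "carry_out", "data": {"moves": [{"x": 0.2, "y": 0, "z": 0, "turn": 0}, {"x": 0.2, "y": 0, "z": -0.5, "turn": 0}, {"x": 0, "y": 0, "z": -0.9, "turn": 0}, {"x": 0, "y": 0, "z": -0.9, "turn": 0}, {"x": 0.5, "y": 0, "z": -0.9, "turn": 0}, {"x": 0.5, "y": 0, "z": -0.9, "turn": 0}, {"x": 0.5, "y": 0, "z": -0.9, "turn": 0}, {"x": 0.5, "y": 0, "z": -0.9, "turn": 0}]}}

```text
t: 12.35
tool_pos: [0.6626, 0.112, 0.2311]
tool_rot: [2.997, 0.942, 0.002]
contact_force: [-0.4, 1.2, 0.1]
opening: 0.0002
grip_force: 0.0
```

```bash
python3 st.py w6.png; python3 - <<'E'
import sys;sys.path.insert(0,'.')
from h import *
im=cv2.imread('pics/w6.png');s=ctrl.get_image('side')[150:300,170:370,::-1]
cv2.imwrite('pics/c6.png',np.hstack([cv2.resize(im,(400,300)),cv2.resize(s,(400,300),interpolation=2)]))
o=ctrl.get_obs();print(cv2.Rodrigues(np.array(o['tool_rot']))[0],o['q'])
E
```

```text
wrist dial_centre 0.55 [246.9 257.9] [0.5793 0.091  0.065 ]
wrist lever_hub 0.55 [244.9 261.2] [0.5807 0.0938 0.08  ]
wrist off_dot 0.65 [203.9 248.1] [0.5589 0.1378 0.065 ]
wrist button_top 0.74 [247.5 263.4] [0.5809 0.0913 0.085 ]
top dial_centre 0.93 [257.6 223.8] [0.5806 0.0902 0.065 ]
top lever_tip 0.52 [277.  219.2] [0.5902 0.0442 0.08  ]
top off_dot 0.67 [237.7 234.7] [0.5557 0.1371 0.065 ]
top button_top 0.49 [312.9 248.5] [ 0.5223 -0.0367  0.085 ]
12.95 [0.6614 0.1112 0.228 ] y ang -55.13345806614866 rel axis in tool mm [79.6222 33.278 ] [ 0.3649  0.3975 -0.3647]
[[ 8.20429558e-01  5.71747012e-01 -8.33192739e-04]
 [ 5.71747167e-01 -8.20429871e-01 -6.25906944e-05]
 [-7.19362254e-04 -4.25024332e-04 -9.99999651e-01]] [ 5.57984426e-02  1.60956179e-01  1.50149243e+00 -1.60928653e-05
  1.47997943e+00  1.01796235e+00]
```

View pics/c6.png

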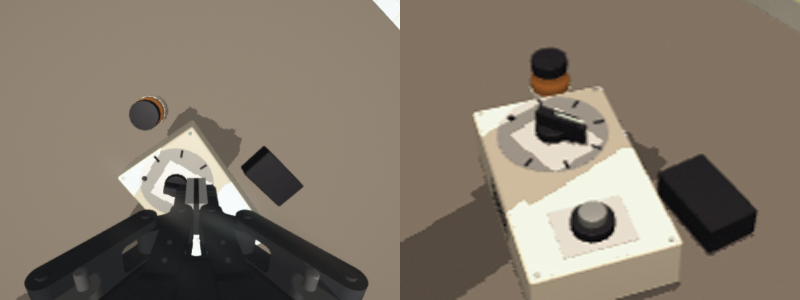

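The side view shows the lever tip at about (588,137), level with the step 4 bar (597,148) and well past the step 3 bar (600,122). I'll move over the button and verify the angle by projection on the way.

{"op": "carry_out", "data": {"moves": [{"x": -0.975, "y": 0.24, "z": 0, "turn": 0}, {"x": -0.975, "y": 0.24, "z": 0, "turn": 0}, {"x": -0.975, "y": 0.24, "z": 0, "turn": 0}, {"x": -0.975, "y": 0.24, "z": 0, "turn": 0}, {"x": -0.975, "y": 0.24, "z": 0, "turn": 0}, {"x": -0.975, "y": 0.24, "z": 0, "turn": 0}, {"x": -0.975, "y": 0.24, "z": 0, "turn": 0}, {"x": -0.975, "y": 0.24, "z": 0, "turn": 0}]}}

```text
t: 13.8
tool_pos: [0.5285, -0.0402, 0.2288]
tool_rot: [2.997, 0.942, 0.0]
contact_force: [0.8, 0.2, 0.3]
opening: -0.0001
grip_force: 0.0
```

```bash
python3 st.py w7.png; python3 - <<'E'
import sys;sys.path.insert(0,'.')
from h import *
c=ctrl.calibration('side');s=ctrl.get_image('side')
K=np.array([[c['fx'],0,c['cx']],[0,c['fy'],c['cy']],[0,0,1]])
big=cv2.resize(np.ascontiguousarray(s[180:260,200:300,::-1]),(800,640),interpolation=2)
big=big[:600]
for a,col in [(-55,(0,0,255)),(-64,(0,255,0)),(-73,(255,0,0))]:
    P=np.array([[.578+r*np.cos(np.radians(a)),.0925+r*np.sin(np.radians(a)),.094] for r in (0,.041,.055)])
    q=cv2.projectPoints(P,cv2.Rodrigues(np.array(c['R']))[0],np.array(c['t'],float),K,np.array([c['k1'],0,0,0]))[0][:,0]
    q=((q-[200,180])*8).astype(int)
    cv2.line(big,tuple(map(int,q[0])),tuple(map(int,q[1])),col,1);cv2.circle(big,tuple(map(int,q[1])),4,col,1)
w=cv2.imread('pics/w7.png')
cv2.imwrite('pics/c7.png',np.hstack([big[:,:,:][::2,::2],cv2.resize(w,(400,300))]))
cv2.imwrite('pics/c8.png',big)
E
```

```text
wrist lever_hub 0.88 [185.4  69. ] [0.5788 0.093  0.08  ]
wrist lever_tip 0.96 [232.   80.7] [0.5945 0.053  0.08  ]
wrist off_dot 0.55 [139.3  62.3] [0.5589 0.1388 0.065 ]
wrist button_top 0.97 [271.5 192.1] [ 0.5297 -0.0353  0.085 ]
top dial_centre 0.97 [257.4 224.4] [0.5792 0.0907 0.065 ]
top lever_hub 0.6 [255.2 225.1] [0.5773 0.0945 0.08  ]
top lever_tip 0.52 [274.  219.4] [0.5898 0.0511 0.08  ]
top off_dot 0.75 [234.9 231. ] [0.5644 0.1436 0.065 ]
14.4 [ 0.5295 -0.0391  0.2287] y ang -55.07816287050165 rel axis in tool mm [-114.5628   81.1068] [-0.6342 -0.0666 -1.4199]
```

View pics/c8.png

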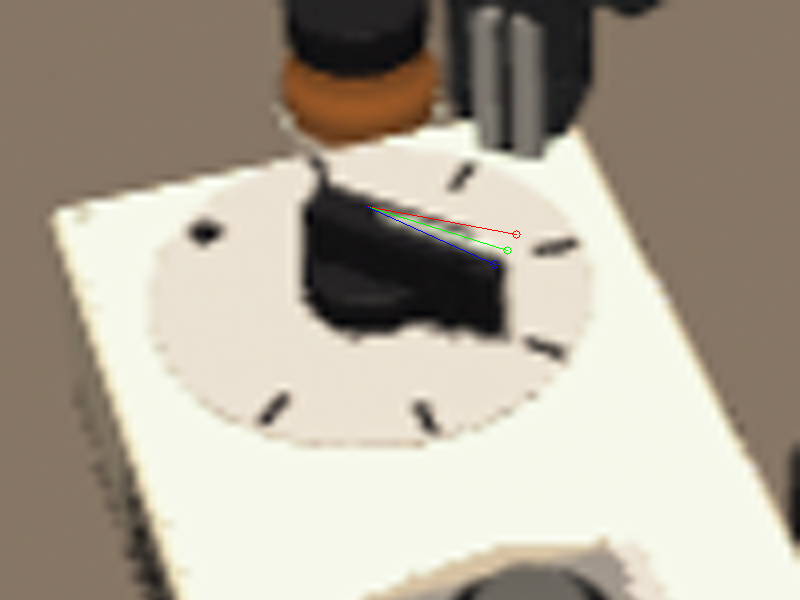

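View pics/w7.png

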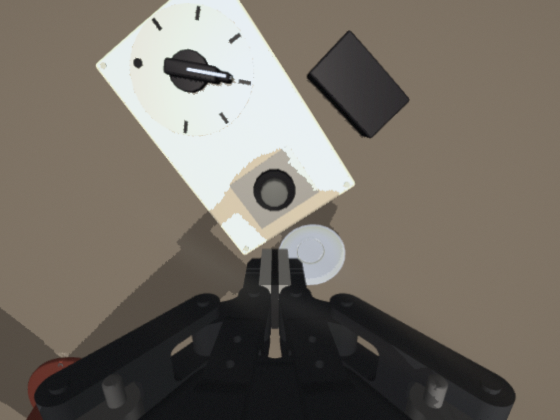

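The wrist view has the dot at (137,63), followed clockwise by bars at (157,24), (198,13), (234,38) and (245,82). The lever points squarely at the last one, step 4. The button is at (272,191), and the finger is nearly above it, so I'm descending.

{"op": "carry_out", "data": {"moves": [{"x": 0.06, "y": -0.06, "z": 0.64, "turn": 0}, {"x": 0, "y": 0, "z": 0.64, "turn": 0}, {"x": 0, "y": 0, "z": 0.64, "turn": 0}, {"x": 0, "y": 0, "z": 0.64, "turn": 0}, {"x": 0, "y": 0, "z": 0.64, "turn": 0}, {"x": 0, "y": 0, "z": 0.64, "turn": 0}, {"x": 0, "y": 0, "z": 0.64, "turn": 0}, {"x": 0, "y": 0, "z": 0.64, "turn": 0}]}}

```text
t: 15.25
tool_pos: [0.5296, -0.0374, 0.0994]
tool_rot: [-2.997, -0.942, 0.0]
contact_force: [0.7, -1.0, 0.3]
opening: 0.0001
grip_force: 0.0
```

{"op": "carry_out", "data": {"moves": [{"x": 0, "y": 0, "z": 0.06, "turn": 0}, {"x": 0, "y": 0, "z": 0.06, "turn": 0}, {"x": 0, "y": 0, "z": 0.06, "turn": 0}, {"x": 0, "y": 0, "z": 0.06, "turn": 0}, {"x": 0, "y": 0, "z": 0.06, "turn": 0}, {"x": 0, "y": 0, "z": 0.06, "turn": 0}, {"x": 0, "y": 0, "z": 0, "turn": 0}, {"x": 0, "y": 0, "z": 0, "turn": 0}]}}

```text
t: 16.05
tool_pos: [0.5297, -0.0374, 0.0919]
tool_rot: [2.997, 0.942, 0.0]
contact_force: [-0.2, 0.9, -0.0]
opening: -0.0003
grip_force: 0.0
```

{"op": "carry_out", "data": {"moves": [{"x": 0, "y": 0, "z": 0.06, "turn": 0}, {"x": 0, "y": 0, "z": 0.06, "turn": 0}, {"x": 0, "y": 0, "z": 0.06, "turn": 0}, {"x": 0, "y": 0, "z": 0.06, "turn": 0}, {"x": 0, "y": 0, "z": 0, "turn": 0}, {"x": 0, "y": 0, "z": 0, "turn": 0}, {"x": 0, "y": 0, "z": 0, "turn": 0}, {"x": 0, "y": 0, "z": 0, "turn": 0}]}}

```text
t: 16.85
tool_pos: [0.5297, -0.0374, 0.0859]
tool_rot: [2.997, 0.942, -0.0]
contact_force: [-0.7, -0.6, 1.6]
opening: -0.0
grip_force: 1.0
```

{"op": "carry_out", "data": {"moves": [{"x": 0, "y": 0, "z": 0.04, "turn": 0}, {"x": 0, "y": 0, "z": 0.04, "turn": 0}, {"x": 0, "y": 0, "z": 0.04, "turn": 0}, {"x": 0, "y": 0, "z": 0.04, "turn": 0}, {"x": 0, "y": 0, "z": 0, "turn": 0}, {"x": 0, "y": 0, "z": 0, "turn": 0}, {"x": 0, "y": 0, "z": 0, "turn": 0}, {"x": 0, "y": 0, "z": 0, "turn": 0}]}}

```text
t: 17.65
tool_pos: [0.5297, -0.0374, 0.0819]
tool_rot: [2.997, 0.942, 0.0]
contact_force: [-1.9, 0.3, 3.8]
opening: -0.0001
grip_force: 2.1
```

{"op": "carry_out", "data": {"moves": [{"x": 0, "y": 0, "z": 0.04, "turn": 0}, {"x": 0, "y": 0, "z": 0.04, "turn": 0}, {"x": 0, "y": 0, "z": 0.02, "turn": 0}, {"x": 0, "y": 0, "z": 0, "turn": 0}, {"x": 0, "y": 0, "z": 0, "turn": 0}, {"x": 0, "y": 0, "z": 0, "turn": 0}, {"x": 0, "y": 0, "z": 0, "turn": 0}, {"x": 0, "y": 0, "z": 0, "turn": 0}]}}

```text
t: 18.45
tool_pos: [0.5298, -0.0374, 0.0809]
tool_rot: [-2.997, -0.942, 0.001]
contact_force: [-6.9, 0.8, 12.8]
opening: 0.0003
grip_force: 6.4
```

```bash
python3 - <<'E'
from h import *
np.set_printoptions(precision=4,suppress=True)
a=cv2.imread('pics/side.png')
s=ctrl.get_image('side')[:,:,::-1]
for n,z in [('dial_centre',.065),('lever_tip',.08),('off_dot',.065)]:
    for r in ctrl.mark_of('side',n)[:1]: print(n,r['confidence'],at_z('side',r['pixel'],z))
c=lambda i:cv2.resize(np.ascontiguousarray(i[215:290,240:306]),(400,455),interpolation=2)
cv2.imwrite('pics/c9.png',np.hstack([c(a),c(s)]))
E
```

```text
dial_centre 0.96 [0.5764 0.0954 0.065 ]
off_dot 0.77 [0.5544 0.1403 0.065 ]
```

View pics/c9.png

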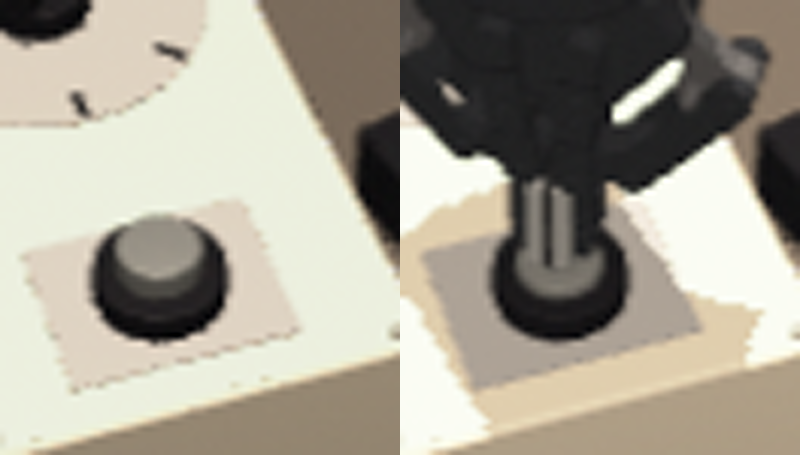

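Comparing before (left) and now (right), the cap's side wall has vanished and its top is flush with the housing. Contact was already present at z = 0.0859 and the tip is now at 0.0809, so the button has travelled at least 5 mm and is bottomed. Releasing.

{"op": "carry_out", "data": {"moves": [{"x": 0, "y": 0, "z": -0.06, "turn": 0}, {"x": 0, "y": 0, "z": -0.1, "turn": 0}, {"x": 0, "y": 0, "z": -0.3, "turn": 0}, {"x": 0, "y": 0, "z": -0.8, "turn": 0}, {"x": 0, "y": 0, "z": -0.9, "turn": 0}, {"x": 0, "y": 0, "z": -0.9, "turn": 0}, {"x": 0, "y": 0, "z": -0.9, "turn": 0}, {"x": 0, "y": 0, "z": -0.6, "turn": 0}]}}

```text
t: 19.45
tool_pos: [0.5301, -0.0375, 0.1948]
tool_rot: [2.996, 0.941, 0.003]
contact_force: [0.6, -0.2, -0.3]
opening: 0.0
grip_force: 0.0
```

{"op": "carry_out", "data": {"moves": [{"x": 0, "y": 0, "z": -0.5, "turn": 0}, {"x": 0, "y": 0, "z": -0.3, "turn": 0}, {"x": 0, "y": 0, "z": 0, "turn": 0}, {"x": 0, "y": 0, "z": 0, "turn": 0}, {"x": 0, "y": 0, "z": 0, "turn": 0}, {"x": 0, "y": 0, "z": 0, "turn": 0}, {"x": 0, "y": 0, "z": 0, "turn": 0}, {"x": 0, "y": 0, "z": 0, "turn": 0}]}}

```text
t: 20.25
tool_pos: [0.5296, -0.0374, 0.213]
tool_rot: [-2.997, -0.941, 0.001]
contact_force: [-0.6, 0.0, 0.3]
opening: -0.0003
grip_force: 0.0
```

```bash
python3 st.py w10.png
```

```text
wrist dial_centre 0.93 [192.8  73.4] [0.5798 0.0881 0.065 ]
wrist lever_hub 0.72 [184.4  70.5] [0.5785 0.0912 0.08  ]
wrist off_dot 0.75 [131.5  59.9] [0.5585 0.1409 0.065 ]
wrist button_top 0.8 [274.4 199.3] [ 0.529  -0.0377  0.085 ]
top dial_centre 0.73 [255.3 227.7] [0.5715 0.0956 0.065 ]
top lever_hub 0.58 [256.9 225.2] [0.577  0.0906 0.08  ]
top lever_tip 0.73 [273.1 217.3] [0.5947 0.0531 0.08  ]
top off_dot 0.87 [239.5 233.5] [0.5584 0.1328 0.065 ]
20.85 [ 0.5297 -0.0374  0.2133] y ang -55.117598858649245 rel axis in tool mm [-113.3727   79.879 ] [0.7502 0.0818 0.2476]
```

The console hasn't moved, the lever is still at step 4 and the arm is clear.

```bash
python3 -c "
from station import ctrl
print(ctrl.finish_job())"
```

```text
the job is handed in; nothing more can be done
None
```

I pushed the lever from step 2 to step 4, pressed the button fully down and released it, and handed the job in at about 21 s; the hand-in gave no verdict, but my last look had the lever at step 4, the console in place and the arm clear.

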